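Tighten a vacuum port's lock ring with the pin spanner

ROBOT

A 6-joint arm with a two-finger parallel gripper is mounted at the origin on the work surface. World frame = base frame: x ahead of the robot, y to its left, z up, the work surface at z = 0. Lengths are in m, angles in rad, forces in N, time in s.
With the tool pointing down it reaches from about 0.425 to 0.95 m from the base axis. Payload 3.5 kg.
Tool frame: the origin (TCP) lies midway between the tips of the shut fingers; the grasp point (between the pads) lies 19 mm behind it; z points along the fingers, y is the direction in which the jaws open and shut (so a half turn about z gives the same grasp; the last joint's range is limited). The gripper opens to 85 mm and grips with 20 to 120 N. Pads are 22 mm wide; open, the fingers measure 114 mm over their backs; the gripper's body (76 mm by 85 mm) begins 54 mm behind the grasp point. The pads swing forward as they close: fully open they stand 13 mm farther back than shut.
Start: joints at [-1.28, 0.286, 1.577, -0, 1.279, -0.15], TCP at [0.288, -0.61, 0.231] pointing down, gripper open.
Joint ranges: [-2.77, 2.77], [-0.9, 2.22], [0.21, 2.48], [-1.53, 4.67], [0.24, 2.81], [-2.84, 2.84]. Speed limits (rad/s): [2.79, 2.79, 3.14, 3.14, 3.14, 3.14].

INTERFACE

Orientations are given as a unit quaternion [w, x, y, z].
In Python, from bench import readout, vision, env, models gives the robot as it stands.
- The arm moves only by the tool carry_out, never from a script. Its argument "moves" is one flat list of numbers, 4 for each row, row after row: the shift along the world's x, y, z in mm, then the turn about the world's z in degrees. A call has 1 to 5 rows; each row is the pose to reach, as a shift and turn from the pose commanded when the call began; what a row does not reach only later rows make up. A row lasts 1/8 s, in which the tool goes at most 62.5 mm and 10.7 degrees, less where a joint would pass 70% of its speed; a pose out of reach is approached as far as the arm can. A call with a gripper value outside its range is refused whole. "gripper" is the closure, from 0 (fully open) to 1 (shut), set as the call begins (left out, the last holds). The fingers move at their own pace and stop on an object; "squeeze" is the grip in N (left out, the last holds). Time passes only in rows, so rows that repeat a pose let the fingers close. It gives the time, the measured TCP pose, the force and the opening at its end, in the units of the state.
- readout.get_state(): the state, without advancing time (a new reading comes with each control period).
- vision.read_camera(name): name is "scene" or "side" or "wrist"; returns a dict with "pixels" (384x512x3 uint8, red, green, blue), "z_map" (384x512 float32, m along the optical axis (not along the pixel's ray), 0 where there is no reading), "K" (3x3 intrinsics, pixels), "view" (4x4, takes a point from world to camera coordinates). Camera axes: x right, y down, z forward; pixel columns grow to the right and rows downward; lengths in m; the calibration is good to about 2 mm. The wrist camera is an equidistant fisheye: a pixel r from the principal point sees the ray r / f radians off the axis. A picture is of the moment at which its call begins.
- env.job_done(): hands the job in, once; it reports no verdict.
Trained networks look in the newest picture that a camera, given by its name, has taken for a name from the list of things; names that differ only in an ending like _2 or _b are one class to them, and where a whole thing is asked for, a point or a joint stands for the part that bears it (a point fixed in the world has none). Each returns a list of dicts, best first, with "confidence" (0 to 1); they miss things now and then, are a little off and sometimes report something else, mostly with a low value. They report only what shows in the picture. A call takes as long as a camera call. They do not tell look-alikes from the thing itself.
- models.regions_of(query, camera): "mask" (384x512 bool, what is visible of it) and "point" ([column, row] as shares, 0 to 1, of the picture: columns of its width, rows of its height, amid what is visible of it).
- models.spot_point(query, camera): "point" ([column, row] as shares, 0 to 1, of the picture: columns of its width, rows of its height: a listed point, or the origin of a listed thing).
The state is a dict: "time": time; "joints": joint angles; "qvel": joint speeds; "joint_efforts": joint torques, N m; "position": TCP position; "orientation": TCP orientation; "force": force on the tool from outside, world axes, zero at the start; "torque": the same for the moment, N m; "finger_gap": finger opening in m.
Only numpy, scipy, OpenCV 4.12 (cv2) and the standard library are available. Lean on these libraries where they do the work, as an engineer would, in place of code of your own. Each camera call takes 0.05 s, during which the arm holds its last target.

TASK

The lock ring of the window port on top of the steel vacuum chamber is loose. Take the two-pin spanner from its rest, engage both pins in the ring's two holes, and turn the ring clockwise (seen from above) until it is hard against its stop. Then set the spanner back upright on its rest, and leave the other things on the bench where they are.

Things in the scene. Friction and masses are not known exactly. Their poses are not given: they have to be found in the camera images.
- port (a point): Centre of the lock ring's level top face, 100 mm above the bench; axes are the chamber's. Plain metal ring, 80 mm outer, 40 mm inner diameter, 12 mm thick, on a 100 mm flange, round a window 3 mm below its face. Two round through holes, 9.5 mm diameter, 12 mm deep, lie opposite each other, each 30 mm from the centre. Their direction is told under chamber.
- chamber: Fixed steel vacuum chamber, 200 x 200 x 80 mm high; origin under its centre, z up, x from the ring to the oval cover. The line through the ring's holes is the chamber's y axis turned clockwise (from above) by the ring reading, plus or minus an unknown fixed 0 to 0.35 rad (the flange's mounting angle varies): see it, or feel for it, pins rubbed lightly on the face until they drop in.
- ring (a joint): Angle (rad) the lock ring is turned clockwise, seen from above, from its loose end. It starts between 0.05 and 0.35; the hard stop is at 0.90, where a small lug on the rim meets a pin on the flange. It turns stiffly (about 0.35 N m), stays where it is left, and does not move when the pins are rubbed on its face with 5 to 10 N.
- spanner_grip (a point): Centre of the handle of the two-pin spanner (about 220 g), loose, upright on its rest at the start. The handle is a black block 15 mm thick (spanner's x), 32 mm wide (y), 56 mm high, 35 to 91 mm above the pin tips, to be gripped firmly (60 N or more) across its 15 mm. z up, y along the cross bar. Half a turn about z makes no difference.
- spanner_tips (a point): Midway between the spanner's two pin tips, 63 mm below spanner_grip; same axes. Two steel pins, 6 mm diameter with round ends, stick 10 mm down from a cross bar (76 mm long in y, 16 mm wide, 14 mm high) at y = +30 and -30 mm. Fully engaged, the bar lies on the ring's face and the tips are 10 mm below it.
- rest: Fixed rest for the spanner: dark base plate 90 x 110 x 6 mm with a block 40 mm (x) by 44 mm (y), its top 34 mm above the bench. Origin at bench level under the block's centre, z up. The spanner's bar lies on the block's top along y, a pin hanging either side (5 mm play each), pin tips then 24 mm above the bench. It starts within 6 mm of the block's centre.
- bottle: Bystander: plain white bottle, 56 mm diameter, 130 mm high; origin at the centre of its underside.
- blank: Bystander: steel blanking disc, 70 mm diameter, 16 mm high; origin at the centre of its underside.
- dish: Bystander: small steel bowl, 80 mm diameter, 30 mm high; origin at the centre of its underside.
Things that resemble listed ones, but are neither listed nor needed, are in the scene too. Leave any yellow look-alike of the rest alone.

How it is judged:
On the way, in this order (a step that is already met when the one before it is completed fails the run):
1. both pins of the spanner are in the ring's holes (z of spanner_tips in the frame of port below -0.005 m and horizontal distance between spanner_tips and port below 0.005 m and angle between spanner_tips's own z axis and vertical below 0.15 rad), for 0.1 s.
2. the ring is turned to its stop with the spanner still engaged (value of joint ring above 0.85 rad and z of spanner_tips in the frame of port below -0.003 m and horizontal distance between spanner_tips and port below 0.006 m), for 0.1 s.
At the end, for the whole second after the job is handed in: The ring is within 0.06 rad of its stop (reading above 0.84) and still, and the spanner stands upright (within 0.1 rad) on its rest, its bar on top of the block with a pin either side: pin tips 20 to 28 mm above the bench, within 15 mm of the rest's centre and 0.35 rad of its direction (value of joint ring above 0.84 rad and horizontal distance between spanner_tips and rest below 0.015 m and z of spanner_tips in the frame of rest between 0.02 and 0.028 m and angle between spanner_tips's own z axis and vertical below 0.1 rad and angle between the y axis of spanner_tips and the y axis of rest, either way round below 0.35 rad and velocity of joint ring below 0.05 rad/s); the robot touches nothing.
It fails at once if a bystander is moved more than 30 mm (distance of any of bottle, blank, dish from where it was at the start of the episode above 0.03 m).
It also fails if it takes over 61 s, if anything falls off the work surface, if the arm or the gripper's body presses on something with over 40 N, if the wrist force passes 120 N, or if a joint passes its speed limit or range.

## Working session

There is one attempt and no reset: what is moved stays moved. The work goes in short steps, Python scripts to look and compute and a tool call to move; the robot and the scene stay as the last step left them, time stands still between calls to the robot, and variables do not carry over. Pictures are saved under pics/ and viewed, and the job is handed in when it is done.

Besides the shell and the picture viewer there is one more tool, called after "Call:" as name(argument=value, ...) on one line, values as JSON. carry_out: Moves the arm, as the interface text tells. Its arguments: {"type":"object","properties":{"moves":{"type":"array","items":{"type":"number"}},"gripper":{"type":"number"},"squeeze":{"type":"number"}},"required":["moves"]}

```bash
mkdir -p pics
cat > h.py <<'E'
from bench import readout, vision, env, models
import numpy as np, cv2
def snap(n,f):
    c=vision.read_camera(n); cv2.imwrite('pics/'+f,c['pixels'][:,:,::-1]); np.savez('pics/'+f+'.npz',**c); return c
def ray(c,u,v,fish=False):
    K=c['K'];x=(u-K[0,2])/K[0,0];y=(v-K[1,2])/K[1,1]
    if fish:
        r=np.hypot(x,y); d=np.array([np.sin(r)*x/r,np.sin(r)*y/r,np.cos(r)]) if r>1e-9 else np.array([0,0,1.])
    else: d=np.array([x,y,1.])
    R=c['view'][:3,:3];t=c['view'][:3,3]
    return -R.T@t, R.T@d
def atz(c,u,v,z,fish=False):
    o,d=ray(c,u,v,fish); return o+d*(z-o[2])/d[2]
def proj(c,P,fish=False):
    p=c['view'][:3,:3]@np.array(P)+c['view'][:3,3];K=c['K']
    if fish:
        th=np.arctan2(np.hypot(p[0],p[1]),p[2]);s=th/np.hypot(p[0],p[1]);return K[0,0]*p[0]*s+K[0,2],K[1,1]*p[1]*s+K[1,2]
    return K[0,0]*p[0]/p[2]+K[0,2],K[1,1]*p[1]/p[2]+K[1,2]
E
python3 - <<'E'
from h import *
for n in ['scene','side','wrist']:
    c=snap(n,n+'0.png')
    o,d=ray(c,256,192); print(n,c['K'][0],c['K'][1,1:],o,d)
    for q in ['port','chamber','spanner_grip','spanner_tips','rest','bottle','blank','dish']:
        print(q,[(round(r['confidence'],2),np.round(np.array(r['point'])*[512,384],1).tolist()) for r in models.spot_point(q,n)][:4])
s=readout.get_state();print(s)
E
```

```text
scene [391.34649331   0.         262.33111681] [391.34649331 191.82541523] [ 1.29721029 -0.85018654  0.80395487] [-0.53335664  0.65000388 -0.54156032]
port [(0.87, [256.4, 168.1])]
chamber [(0.68, [271.8, 191.3])]
spanner_grip [(0.82, [202.8, 211.4]), (0.3, [310.4, 172.9])]
spanner_tips [(0.81, [201.1, 223.9])]
rest [(0.81, [227.4, 276.9]), (0.73, [206.7, 229.7]), (0.27, [268.8, 193.5])]
bottle [(0.88, [310.6, 170.7]), (0.73, [269.7, 190.8])]
blank [(0.62, [294.7, 235.2])]
dish []
side [417.89840974   0.         254.88237044] [417.89840974 186.5828567 ] [0.08067688 0.74664986 0.93199225] [ 0.44145206 -0.58741958 -0.67840512]
port [(0.58, [264.5, 230.5])]
chamber [(0.9, [253.6, 251.0]), (0.74, [226.6, 196.9])]
spanner_grip [(0.48, [318.8, 172.7])]
spanner_tips [(0.54, [313.7, 187.4])]
rest [(0.97, [281.6, 156.9]), (0.69, [317.7, 189.8]), (0.37, [183.0, 306.9]), (0.25, [254.3, 252.8])]
bottle [(0.81, [183.9, 307.5])]
blank [(0.52, [228.2, 194.2])]
dish [(0.56, [332.8, 150.0])]
wrist [297.31863964   0.         254.35896206] [297.31863964 193.60488285] [ 0.34924637 -0.58113483  0.3753183 ] [-0.23450475 -0.1168756  -0.96509441]
port []
chamber []
spanner_grip []
spanner_tips []
rest []
bottle []
blank []
dish []
{'time': 1.35, 'joints': array([-1.27997214e+00,  2.86306771e-01,  1.57672054e+00,  2.98766767e-06,
        1.27857355e+00, -1.49974383e-01]), 'qvel': array([-1.97778346e-03,  6.61661475e-05,  3.30676457e-04,  1.98102446e-03,
        3.74284093e-04,  1.72351202e-04]), 'joint_efforts': array([ 4.04502462e-04, -4.05956662e+01, -2.92928839e+01, -1.56069577e-04,
        5.95264974e-04, -1.59147479e-06]), 'position': array([ 0.28803509, -0.61044154,  0.23130921]), 'orientation': array([-4.19085182e-06,  9.75810330e-01,  2.18618845e-01,  1.13842786e-06]), 'force': array([-0.12308753,  0.28802971, -0.55031635]), 'torque': array([ 0.02145844, -0.01699726, -0.01891951]), 'finger_gap': 0.08518823874071339}
```

View images.

View pics/scene0.png

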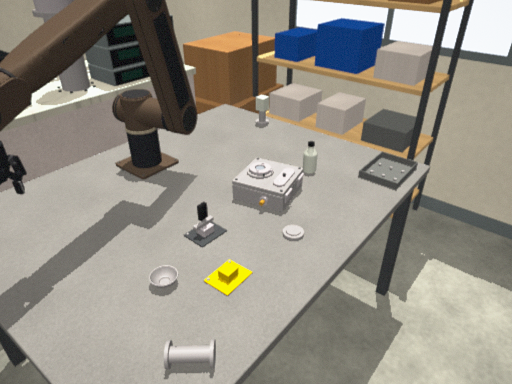

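View pics/side0.png

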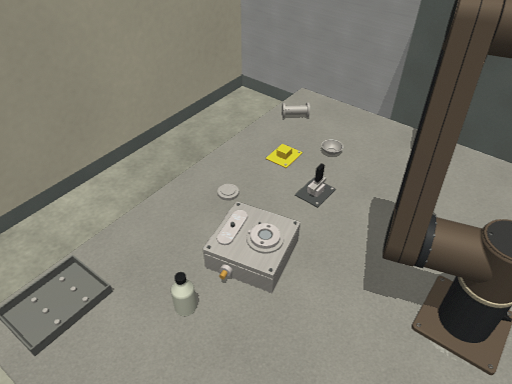

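View pics/wrist0.png

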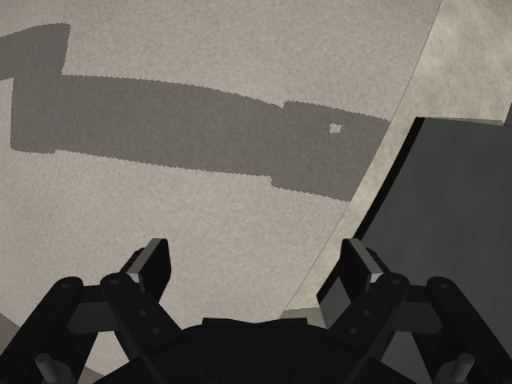

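Run:
```python
import cv2
for n,(a,b,c,d) in {'scene':(170,150,330,270),'side':(190,120,350,290)}.items():
    i=cv2.imread(f'pics/{n}0.png')[b:d,a:c]; cv2.imwrite(f'pics/{n}0z.png',cv2.resize(i,None,fx=4.9 if n=='scene' else 3.5,fy=4.9 if n=='scene' else 3.5,interpolation=cv2.INTER_CUBIC))
```

```text
(no output)
```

View pics/scene0z.png

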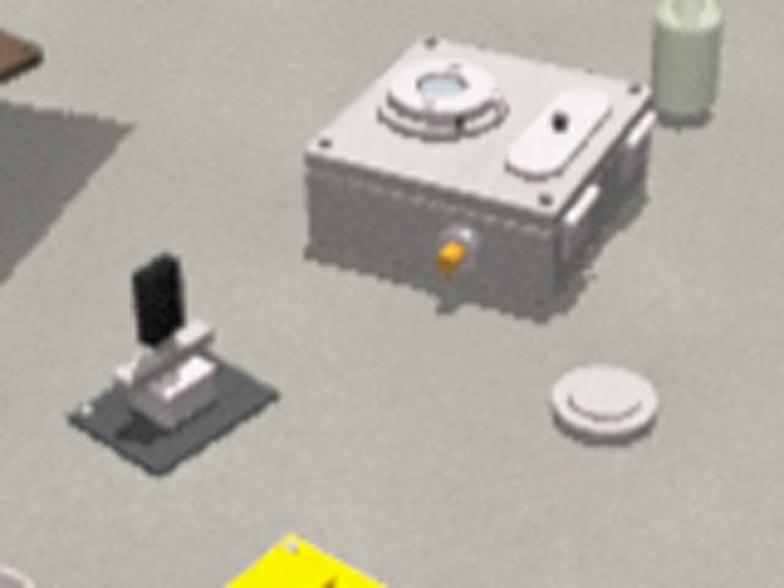

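View pics/side0z.png

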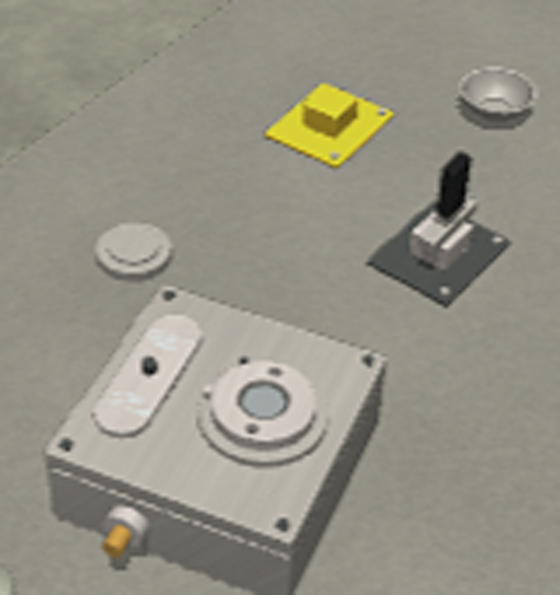

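```bash
cat > c.py <<'E'
from h import *
L=lambda f:dict(np.load('pics/'+f+'.npz'))
E
python3 - <<'E'
from c import *
s=L('scene0.png');d=L('side0.png')
S=lambda x,y,z:atz(d,x/3.5+190,y/3.5+120,z)
C=lambda x,y,z:atz(s,x/4.9+170,y/4.9+150,z)
r=np.round
print('port side',r(atz(d,264.5,230.5,.1),4),'scene',r(atz(s,256.4,168.1,.1),4))
h1,h2=S(275,371,.1),S(252,429,.1);print('holes',r(h1,4),r(h2,4),r((h1+h2)/2,4),np.hypot(*(h1-h2)[:2]),np.degrees(np.arctan2(*(h1-h2)[1::-1])))
for n,p in dict(a=(169,296),b=(368,360),c=(283,525),e=(66,444)).items(): print('screw',n,r(S(*p,.08),4))
for p in [(430,42),(637,89),(545,200),(324,144)]: print('screw scene',r(C(*p,.08),4))
print('window', S(264,400,.097), C(441,86,.097))
print('grip',r(atz(d,318.8,172.7,.087),4),r(atz(s,202.8,211.4,.087),4))
print('tips',r(atz(d,313.7,187.4,.024),4),r(atz(s,201.1,223.9,.024),4))
print('rest',r(atz(d,317.7,189.8,.0),4),r(atz(s,206.7,229.7,.0),4))
for p in [(367,263),(447,304),(511,241)]: print('plate side',r(S(*p,.006),4))
for p in [(68,417),(157,474),(280,396)]: print('plate scene',r(C(*p,.006),4))
E
```

```text
port side [0.5123 0.1325 0.1   ] scene [0.5025 0.121  0.1   ]
holes [0.5133 0.1127 0.1   ] [0.4924 0.1701 0.1   ] [0.5029 0.1414 0.1   ] 0.061096035434463174 -70.04845192241511
screw a [0.6429 0.0834 0.08  ]
screw b [0.4723 0.0424 0.08  ]
screw c [0.4315 0.214  0.08  ]
screw e [0.6037 0.2536 0.08  ]
screw scene [0.4356 0.2113 0.08  ]
screw scene [0.6079 0.2523 0.08  ]
screw scene [0.6467 0.0792 0.08  ]
screw scene [0.4758 0.0385 0.08  ]
window [0.5038897  0.13953021 0.097     ] [0.50678402 0.13674882 0.097     ]
grip [ 0.5292 -0.1777  0.087 ] [ 0.5328 -0.1819  0.087 ]
tips [ 0.5372 -0.1724  0.024 ] [ 0.5118 -0.1757  0.024 ]
rest [ 0.5326 -0.1947  0.    ] [ 0.5247 -0.1653  0.    ]
plate side [ 0.5748 -0.1208  0.006 ]
plate side [ 0.4882 -0.12    0.006 ]
plate side [ 0.4844 -0.2298  0.006 ]
plate scene [ 0.4936 -0.2361  0.006 ]
plate scene [ 0.5798 -0.2392  0.006 ]
plate scene [ 0.5864 -0.1326  0.006 ]
```

Call:
carry_out(moves=[45,80,30,10,95,160,30,20,140,240,30,30,180,320,30,40,210,380,30,50])

```text
time: 1.98
position: [0.4405, -0.3394, 0.2603]
orientation: [0.0, 0.79, 0.613, 0.0]
force: [1.1, -0.2, -0.1]
finger_gap: 0.0855
```

Call:
carry_out(moves=[35,50,-10,10,35,50,-30,14.7,35,50,-30,14.7])

```text
time: 2.35
position: [0.4743, -0.2897, 0.2282]
orientation: [-0.002, 0.707, 0.707, -0.0]
force: [-0.8, 0.5, 0.1]
finger_gap: 0.0852
```

Run:
```python
from h import *
c=snap('wrist','wrist1.png')
for q in ['spanner_grip','spanner_tips','rest']:
        print(q,[(round(r['confidence'],2),np.round(np.array(r['point'])*[512,384],1).tolist()) for r in models.spot_point(q,'wrist')][:4])
s=readout.get_state();print(s['time'],s['position'],s['orientation'],s['force'])
```

```text
spanner_grip [(0.75, [309.6, 74.5])]
spanner_tips [(0.94, [300.5, 75.6])]
rest [(0.91, [300.7, 80.8]), (0.82, [428.4, 162.5])]
2.55 [ 0.47479472 -0.29228213  0.23101943] [8.60665908e-04 7.08174140e-01 7.06037282e-01 4.61115645e-05] [-0.90599736  0.5647471   0.84499177]
```

View pics/wrist1.png

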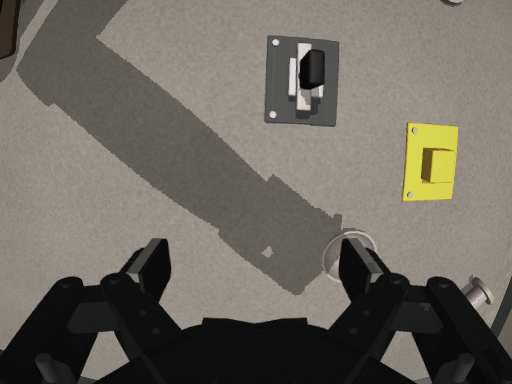

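Run:
```python
from c import *
c=L('wrist1.png');i=c['pixels'][20:140,240:360,::-1];cv2.imwrite('pics/w1z.png',cv2.resize(i,None,fx=5,fy=5,interpolation=cv2.INTER_CUBIC))
r=np.round
print(-c['view'][:3,:3].T@c['view'][:3,3])
print('grip',r(atz(c,309.6,74.5,.087,1),4),'rest',r(atz(c,300.7,80.8,0,1),4))
for p in [(267,36.5),(339,41),(335.5,126),(264.5,123)]: print(r(atz(c,*p,.006,1),4))
z=c['z_map'];print(z[60:90:10,280:340:10])
```

```text
[ 0.47452753 -0.2218248   0.37235106]
grip [ 0.5267 -0.1828  0.087 ] rest [ 0.5314 -0.1795  0.    ]
[ 0.4894 -0.1245  0.006 ]
[ 0.5796 -0.1254  0.006 ]
[ 0.5755 -0.235   0.006 ]
[ 0.4863 -0.2334  0.006 ]
[[0.33372566 0.30952013 0.27891096 0.23482227 0.23409796 0.33179176]
 [0.33697715 0.31155697 0.28280163 0.2365171  0.23674537 0.33673543]
 [0.34041396 0.31507593 0.2814858  0.2390153  0.23819749 0.33980227]]
```

View pics/w1z.png

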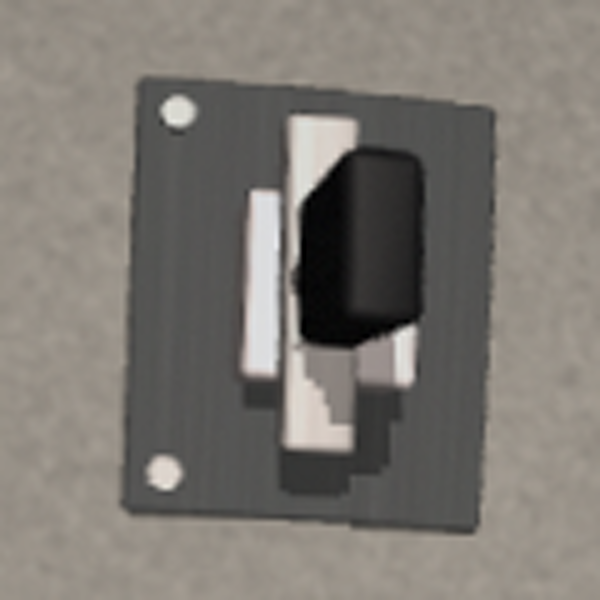

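Run:
```python
from c import *
c=L('wrist1.png');r=np.round
W=lambda x,y,z:atz(c,x/5+240,y/5+20,z,1)
P=[W(x,y,.115) for x,y in [(352,150),(421,150),(422,318),(347,318)]];print(r(P,4),np.mean(P,0))
B=[W(x,y,.048) for x,y in [(289,117),(357,117),(352,452),(284,447)]];print(r(B,4),np.mean(B,0))
```

```text
[[ 0.5224 -0.1645  0.115 ]
 [ 0.5347 -0.1636  0.115 ]
 [ 0.5347 -0.194   0.115 ]
 [ 0.5214 -0.1947  0.115 ]] [ 0.52831593 -0.1792076   0.115     ]
[[ 0.5211 -0.1426  0.048 ]
 [ 0.5361 -0.1418  0.048 ]
 [ 0.535  -0.2173  0.048 ]
 [ 0.52   -0.2166  0.048 ]] [ 0.52802767 -0.17958099  0.048     ]
```

Call:
carry_out(moves=[25,52,0,-0.7,48,100,0,-0.7,53,113,-10,-0.7,53,113,-60,-0.7,53,113,-90,-0.7])

```text
time: 3.18
position: [0.5267, -0.1787, 0.1379]
orientation: [-0.001, 0.712, 0.702, -0.0]
force: [0.1, 0.5, 0.5]
finger_gap: 0.0855
```

Run:
```python
from h import *
s=readout.get_state();print(s['time'],s['position'],s['orientation'],s['force'])
snap('wrist','wrist2.png');snap('side','side2.png')
s=readout.get_state();print(s['time'],s['position'],s['orientation'],s['force'])
```

```text
3.175 [ 0.52674571 -0.17865659  0.13789425] [-7.78387721e-04  7.12126548e-01  7.02050524e-01 -4.85665915e-04] [0.10056679 0.50926989 0.46285866]
3.275 [ 0.52484644 -0.17787997  0.13565338] [-0.00400032  0.71229471  0.70186778 -0.00136161] [-0.29186492  0.13597424 -0.4043785 ]
```

View pics/wrist2.png

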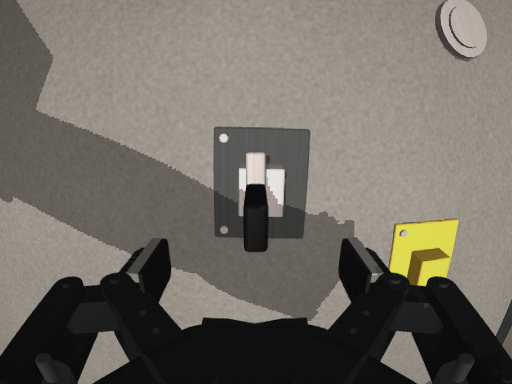

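Call:
carry_out(moves=[1,-1,-30,0,1,-1,-60,0,1,-1,-70,0,1,-1,-70,0])

```text
time: 3.78
position: [0.529, -0.1799, 0.0706]
orientation: [0.0, 0.712, 0.702, 0.0]
force: [-0.0, -0.7, 0.8]
finger_gap: 0.0854
```

Call:
carry_out(moves=[0,0,0,0,0,0,0,0,0,0,0,0,0,0,0,0,0,0,0,0], gripper=1, squeeze=90)

```text
time: 4.4
position: [0.529, -0.1793, 0.0703]
orientation: [0.0, 0.712, 0.703, 0.0]
force: [-0.4, 0.6, 1.8]
finger_gap: 0.0141
```

Call:
carry_out(moves=[0,0,0,0,0,0,0,0,0,0,0,0])

```text
time: 4.78
position: [0.529, -0.1793, 0.0702]
orientation: [0.0, 0.712, 0.703, 0.0]
force: [-0.3, 1.1, 2.5]
finger_gap: 0.0142
```

Call:
carry_out(moves=[0,0,25,0,0,0,75,0,-5,25,130,0,-10,80,150,0,-15,135,150,0])

```text
time: 5.4
position: [0.5143, -0.0434, 0.2218]
orientation: [0.002, 0.712, 0.702, 0.001]
force: [-0.1, 0.1, -2.3]
finger_gap: 0.0142
```

Call:
carry_out(moves=[-5,50,0,10,-5,65,0,18,-5,65,0,18,-5,65,0,18])

```text
time: 5.9
position: [0.5085, 0.0202, 0.2192]
orientation: [-0.0, 0.594, 0.804, -0.0]
force: [0.2, -1.3, -1.2]
finger_gap: 0.0139
```

Run:
```python
from h import *
s=readout.get_state();print(s['time'],s['position'],s['orientation'],s['force'],s['torque'],s['finger_gap'])
c=snap('wrist','wrist3.png');snap('side','side3.png')
for q in ['port','spanner_tips']:
        print(q,[(round(r['confidence'],2),np.round(np.array(r['point'])*[512,384],1).tolist()) for r in models.spot_point(q,'wrist')][:4])
i=c['pixels'];cv2.imwrite('pics/w3b.png',cv2.resize(i[:,:,::-1],None,fx=1.5,fy=1.5,interpolation=cv2.INTER_CUBIC))
s=readout.get_state();print(s['time'],s['position'],s['orientation'],s['force'])
```

```text
5.9 [0.50849541 0.02020864 0.2192364 ] [-3.76333781e-04  5.94004712e-01  8.04461341e-01 -4.59615744e-04] [ 0.20033408 -1.2771603  -1.23387404] [-0.06457809  0.07345283 -0.01462973] 0.013877357820308616
port []
spanner_tips [(0.73, [251.5, 218.2])]
6.1 [0.50881166 0.01990623 0.21972561] [-1.06258757e-04  5.93935565e-01  8.04512597e-01 -1.20148645e-04] [ 0.34299361 -0.75870699 -2.28950785]
```

View pics/w3b.png

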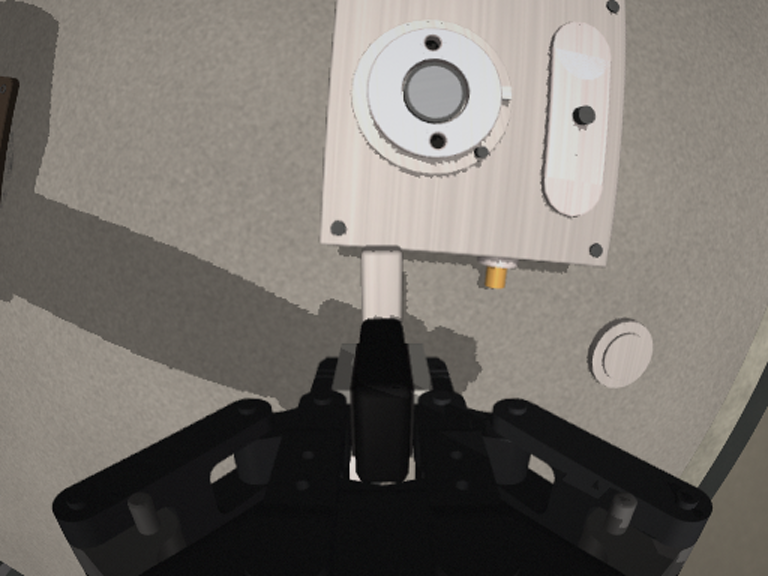

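View pics/side3.png

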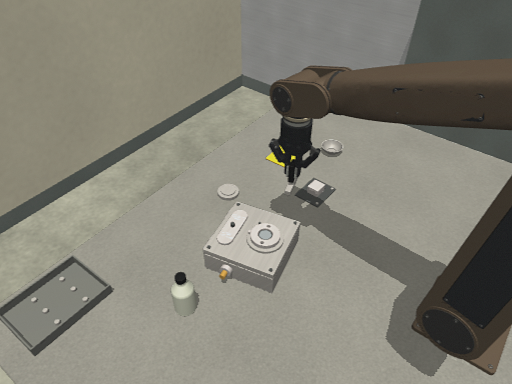

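Run:
```python
from c import *
c=L('wrist3.png');g=cv2.cvtColor(c['pixels'],cv2.COLOR_RGB2GRAY).astype(float)
def blob(u,v,R=6):
    y,x=np.mgrid[int(v-R):int(v+R)+1,int(u-R):int(u+R)+1];w=np.clip(190-g[y,x],0,None);w[np.hypot(x-u,y-v)>R]=0;return (w*x).sum()/w.sum(),(w*y).sum()/w.sum()
r=np.round
b1=blob(288,29);b2=blob(291.5,94);print(b1,b2)
h1=atz(c,*b1,.099,1);h2=atz(c,*b2,.099,1);d=h1-h2
print(r(h1,4),r(h2,4),'mid',r((h1+h2)/2,4),np.hypot(d[0],d[1]),'ang',np.degrees(np.arctan2(d[1],d[0])))
m=atz(c,435/1.5,91/1.5,.097,1);print('win',r(m,4))
i=c['pixels'][0:115,220:345,::-1];cv2.imwrite('pics/w3z.png',cv2.resize(i,None,fx=5,fy=5,interpolation=cv2.INTER_CUBIC))
i=c['pixels'][155:235,215:295,::-1];cv2.imwrite('pics/w3y.png',cv2.resize(i,None,fx=7,fy=7,interpolation=cv2.INTER_CUBIC))
```

```text
(np.float64(288.0034860557769), np.float64(28.37906706507304)) (np.float64(291.4055960137984), np.float64(93.59432732847834))
[0.494  0.1686 0.099 ] [0.5144 0.1119 0.099 ] mid [0.5042 0.1402 0.099 ] 0.060267803396147956 ang 109.7838525929362
win [0.5045 0.1404 0.097 ]
```

View pics/w3z.png

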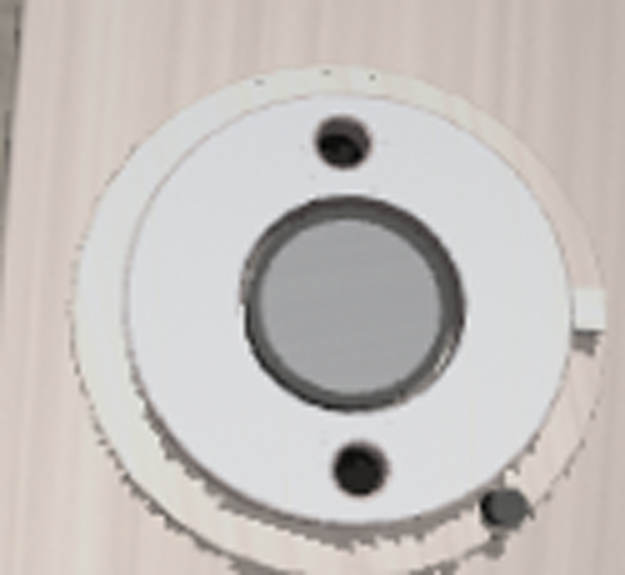

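View pics/w3y.png

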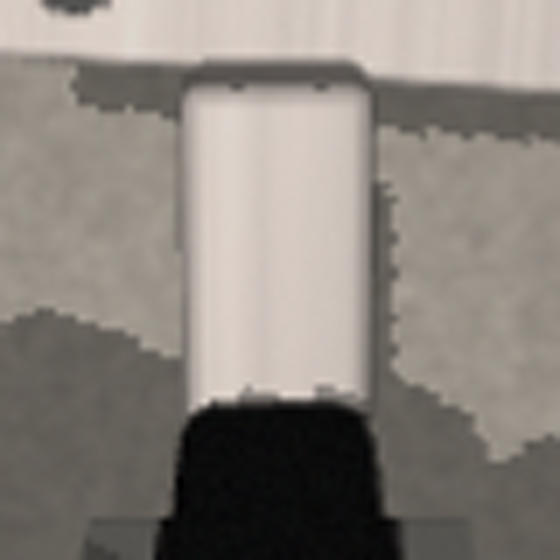

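Run:
```python
from c import *
c=L('wrist3.png');r=np.round
tcp=np.array([.5087,.0200,.2195]);yaw=2*np.arctan2(.80451,.59394);print('tool x ang',np.degrees(yaw))
zb=tcp[2]-.0462+.024
A=[atz(c,215+x/7,155+y/7,zb,1) for x,y in [(185,85),(372,85),(368,395),(190,395)]]
e=(A[0]+A[1])/2;n=(A[2]+A[3])/2;print(r(A,4));u=(e-n)[:2];print('bar ang',np.degrees(np.arctan2(u[1],u[0])));u/=np.hypot(*u)
print('mid spanner',r(e[:2]-.038*u,4),'tcp',tcp)
h1=atz(c,288.6,28.4,.1,1);h2=atz(c,292,93.8,.1,1);d=h1-h2;print(r((h1+h2)/2,4),np.hypot(d[0],d[1]),np.degrees(np.arctan2(d[1],d[0])))
```

```text
tool x ang 107.12583711752276
[[0.4905 0.0541 0.1973]
 [0.5049 0.0585 0.1973]
 [0.5127 0.0332 0.1973]
 [0.4984 0.0288 0.1973]]
bar ang 107.19639327308933
mid spanner [0.5089 0.02  ] tcp [0.5087 0.02   0.2195]
[0.5046 0.1401 0.1   ] 0.06021122546568934 109.77385995955667
```

Call:
carry_out(moves=[-2,60,0,2.6,-4.2,115,0,2.6,-4.2,120,-30,2.6,-4.2,120,-57,2.6,-4.2,120,-57,2.6])

```text
time: 6.72
position: [0.5028, 0.1404, 0.1603]
orientation: [-0.002, 0.575, 0.818, -0.002]
force: [0.8, -0.7, -2.3]
finger_gap: 0.0139
```

Call:
carry_out(moves=[0,0,0,0])

```text
time: 6.85
position: [0.5054, 0.1404, 0.164]
orientation: [0.001, 0.575, 0.818, 0.0]
force: [0.1, 0.6, -1.4]
finger_gap: 0.0138
```

Run:
```python
from h import *
s=readout.get_state();print(s['time'],s['position'],s['orientation'],s['force'],s['torque'],s['finger_gap'])
c=snap('wrist','wrist4.png');d=snap('side','side4.png')
i=d['pixels'][150:290,190:350];cv2.imwrite('pics/s4b.png',cv2.resize(i[:,:,::-1],None,fx=4,fy=4,interpolation=cv2.INTER_CUBIC))
i=c['pixels'][:,150:400];cv2.imwrite('pics/w4b.png',cv2.resize(i[:,:,::-1],None,fx=1.5,fy=1.5,interpolation=cv2.INTER_CUBIC))
```

```text
6.85 [0.50539714 0.14036925 0.16399627] [6.14826488e-04 5.75050088e-01 8.18117836e-01 4.74438640e-04] [ 0.14579547  0.63054362 -1.36952836] [0.00123503 0.02077341 0.00091734] 0.013842492768753722
```

View pics/s4b.png

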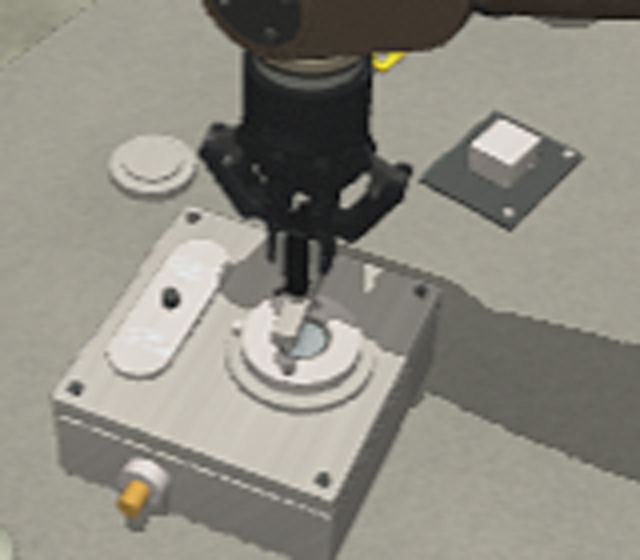

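View pics/w4b.png

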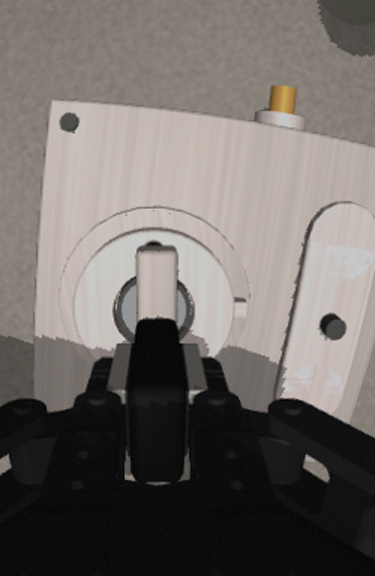

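Call:
carry_out(moves=[-0.3,0,-8,0,-0.3,0,-13,0,-0.3,0,-13,0])

```text
time: 7.32
position: [0.5037, 0.1407, 0.1491]
orientation: [-0.001, 0.575, 0.818, -0.0]
force: [0.7, -0.3, -1.2]
finger_gap: 0.0142
```

Call:
carry_out(moves=[0,0,-2,0,0,0,-4,0,0,0,-5,0,0,0,-5,0])

```text
time: 7.82
position: [0.5042, 0.1408, 0.1448]
orientation: [-0.0, 0.575, 0.818, -0.0]
force: [-0.3, -0.2, -1.1]
finger_gap: 0.0137
```

Call:
carry_out(moves=[0,0,-1.5,0,0,0,-3,0,0,0,-3,0])

```text
time: 8.2
position: [0.5041, 0.1408, 0.1417]
orientation: [-0.0, 0.575, 0.818, -0.0]
force: [0.7, -0.5, -1.3]
finger_gap: 0.0139
```

Call:
carry_out(moves=[0,0,-1.5,0,0,0,-3,0,0,0,-3,0])

```text
time: 8.57
position: [0.5041, 0.1408, 0.1387]
orientation: [-0.0, 0.575, 0.818, -0.0]
force: [-0.2, 0.2, -1.1]
finger_gap: 0.0143
```

Pins are about 7.5 mm into the holes with no force. A little deeper, then turn.

Call:
carry_out(moves=[0,0,-1.5,0,0,0,-1.5,0])

```text
time: 8.82
position: [0.5042, 0.1408, 0.1373]
orientation: [-0.0, 0.575, 0.818, -0.0]
force: [0.7, 0.3, -1.8]
finger_gap: 0.0138
```

Call:
carry_out(moves=[0,0,0,-5,0,0,0,-10,0,0,0,-15,0,0,0,-15])

```text
time: 9.32
position: [0.5042, 0.1407, 0.1373]
orientation: [0.0, 0.676, 0.737, -0.0]
force: [-0.7, -0.6, -1.8]
finger_gap: 0.0138
```

Run:
```python
from h import *
s=readout.get_state();print(s['time'],s['position'],s['orientation'],s['force'],s['torque'],s['joints'])
```

```text
9.325 [0.50417992 0.14068546 0.13734726] [ 8.55655039e-05  6.76014811e-01  7.36887997e-01 -2.19628766e-04] [-0.66954427 -0.56543514 -1.83864875] [-0.08929763  0.01288114  0.06009412] [ 7.83454075e-02  5.25002478e-02  2.02540310e+00 -4.85731625e-04
  1.06389406e+00 -7.53303414e-03]
```

Call:
carry_out(moves=[0,0,0,-5,0,0,0,-10,0,0,0,-15,0,0,0,-15])

```text
time: 9.82
position: [0.5044, 0.1406, 0.1374]
orientation: [0.0, 0.766, 0.643, 0.0]
force: [0.2, -1.4, -2.9]
finger_gap: 0.0139
```

Run:
```python
from h import *
s=readout.get_state();print(s['time'],s['position'],s['orientation'],s['force'],s['torque'],s['joints'])
c=snap('wrist','wrist5.png')
i=c['pixels'][:,150:400];cv2.imwrite('pics/w5b.png',cv2.resize(i[:,:,::-1],None,fx=1.5,fy=1.5,interpolation=cv2.INTER_CUBIC))
```

```text
9.825 [0.50439998 0.14064502 0.1373746 ] [2.81053755e-04 7.66187752e-01 6.42616718e-01 6.10761804e-05] [ 0.23043408 -1.41262036 -2.8599629 ] [-0.13262285 -0.17675667  0.08752595] [ 7.82149923e-02  5.25645968e-02  2.02527997e+00 -4.42395878e-04
  1.06332223e+00  2.53408882e-01]
```

View pics/w5b.png

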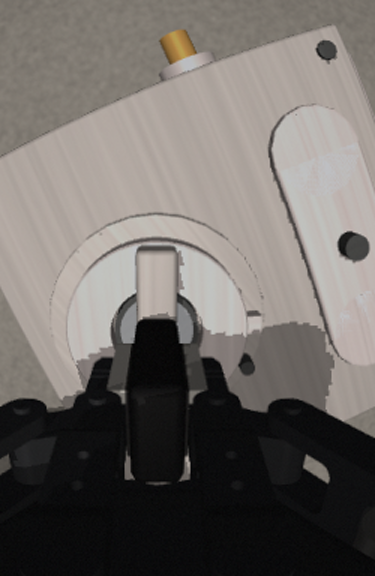

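Call:
carry_out(moves=[0,0,0,-3,0,0,0,-6,0,0,0,-8])

```text
time: 10.25
position: [0.5045, 0.1406, 0.1374]
orientation: [0.0, 0.809, 0.587, 0.0]
force: [1.2, -0.9, -3.0]
finger_gap: 0.014
```

```bash
python3 -c "
from h import *
s=readout.get_state();print(s['orientation'],s['force'],s['torque'],2*np.degrees(np.arctan2(s['orientation'][2],s['orientation'][1])))"
```

```text
[4.61240477e-04 8.09477968e-01 5.87150058e-01 1.30810711e-04] [ 1.1935439  -0.93184258 -3.01195851] [-0.27633595 -0.29185059  0.29638   ] 71.91006433499965
```

Call:
carry_out(moves=[0,0,0,-2,0,0,0,-4])

```text
time: 10.5
position: [0.5046, 0.1406, 0.1374]
orientation: [0.0, 0.83, 0.558, 0.0]
force: [2.0, -1.8, -3.9]
finger_gap: 0.0142
```

```bash
python3 -c "
from h import *
s=readout.get_state();print(s['orientation'],s['force'],s['torque'],2*np.degrees(np.arctan2(s['orientation'][2],s['orientation'][1])))"
```

```text
[4.71815308e-04 8.30084663e-01 5.57637139e-01 2.27535291e-04] [ 2.02705258 -1.77227032 -3.93263984] [-0.371092   -0.40196879  0.33921029] 67.78510485570015
```

Call:
carry_out(moves=[0,0,0,-2,0,0,0,-4])

```text
time: 10.75
position: [0.5045, 0.1406, 0.1374]
orientation: [0.0, 0.849, 0.528, 0.0]
force: [3.5, -1.6, -4.5]
finger_gap: 0.0138
```

```bash
python3 -c "
from h import *
s=readout.get_state();print(s['orientation'],s['force'],s['torque'],2*np.degrees(np.arctan2(s['orientation'][2],s['orientation'][1])))
c=snap('wrist','wrist6.png')
i=c['pixels'][150:300,200:400];cv2.imwrite('pics/w6b.png',cv2.resize(i[:,:,::-1],None,fx=3.5,fy=3.5,interpolation=cv2.INTER_CUBIC))"
```

```text
[4.25887603e-04 8.49230886e-01 5.28021456e-01 2.49928144e-04] [ 3.51149218 -1.60844979 -4.47215181] [-0.49316404 -0.59929265  0.33251543] 63.74374831318172
```

View pics/w6b.png

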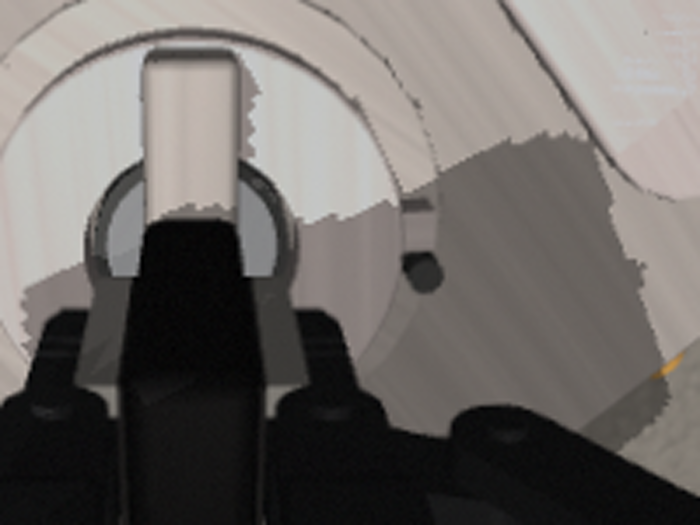

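Call:
carry_out(moves=[0,0,0,-2,0,0,0,-4])

```text
time: 11.05
position: [0.5044, 0.1405, 0.1375]
orientation: [0.001, 0.865, 0.501, -0.0]
force: [3.9, -2.3, -4.0]
finger_gap: 0.0137
```

```bash
python3 -c "
from h import *
s=readout.get_state();print(s['orientation'],s['force'],s['torque'],2*np.degrees(np.arctan2(s['orientation'][2],s['orientation'][1])))"
```

```text
[ 1.12679882e-03  8.65469468e-01  5.00960376e-01 -1.80014992e-04] [ 3.87065837 -2.28197189 -3.98857455] [-0.42428457 -0.67077307  2.40397634] 60.127159820901966
```

Call:
carry_out(moves=[0,0,0,-1.5,0,0,0,-3])

```text
time: 11.3
position: [0.5044, 0.1405, 0.1375]
orientation: [0.001, 0.878, 0.479, -0.0]
force: [3.6, -2.0, -4.0]
finger_gap: 0.0142
```

```bash
python3 -c "
from h import *
s=readout.get_state();print(s['orientation'],s['force'],s['torque'],2*np.degrees(np.arctan2(s['orientation'][2],s['orientation'][1])))
c=snap('wrist','wrist7.png')
i=c['pixels'][150:300,200:400];cv2.imwrite('pics/w7b.png',cv2.resize(i[:,:,::-1],None,fx=3.5,fy=3.5,interpolation=cv2.INTER_CUBIC))"
```

```text
[ 1.30095106e-03  8.78000356e-01  4.78658114e-01 -3.05426105e-04] [ 3.5996528  -2.0294414  -3.98043355] [-0.5012306  -0.7492522   3.63175216] 57.195651645382746
```

View pics/w7b.png

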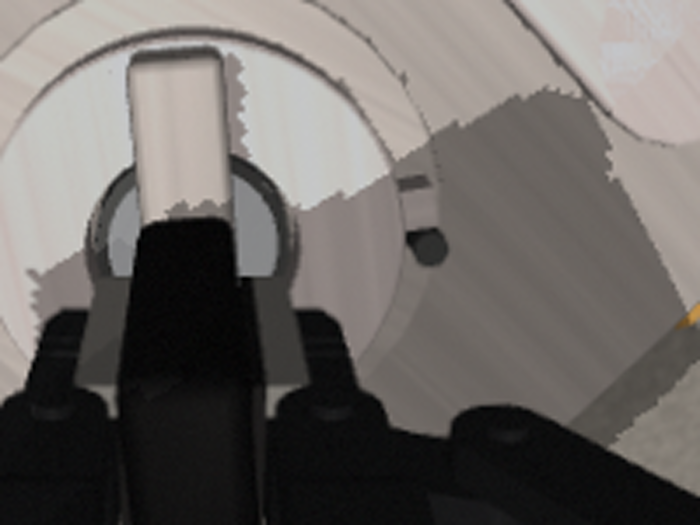

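Call:
carry_out(moves=[0,0,0,2,0,0,0,4,0,0,0,4])

```text
time: 11.72
position: [0.5045, 0.1405, 0.1374]
orientation: [-0.0, 0.863, 0.505, 0.0]
force: [3.5, -3.1, -5.3]
finger_gap: 0.0138
```

```bash
python3 -c "
from h import *
s=readout.get_state();print(s['time'],s['force'],s['torque'],2*np.degrees(np.arctan2(s['orientation'][2],s['orientation'][1])))
c=snap('wrist','wrist8.png')
i=c['pixels'][150:300,200:400];cv2.imwrite('pics/w8b.png',cv2.resize(i[:,:,::-1],None,fx=3.5,fy=3.5,interpolation=cv2.INTER_CUBIC))"
```

```text
11.725 [ 3.52163466 -3.09138949 -5.29035149] [-0.82805652 -0.71881151  1.99633465] 60.651546001154976
```

View pics/w8b.png

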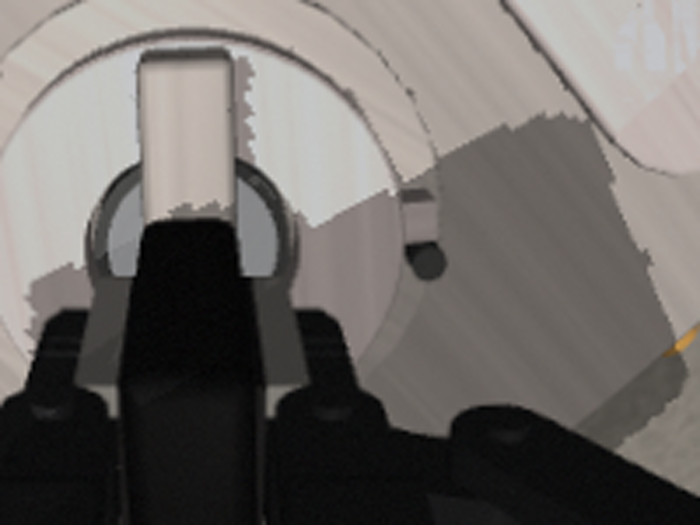

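Call:
carry_out(moves=[0,0,0,3,0,0,0,5.5,0,0,0,5.5])

```text
time: 12.15
position: [0.5039, 0.141, 0.1374]
orientation: [-0.002, 0.84, 0.543, 0.0]
force: [1.4, -2.3, -2.3]
finger_gap: 0.0146
```

```bash
python3 -c "
from h import *
s=readout.get_state();print(s['time'],s['force'],s['torque'],2*np.degrees(np.arctan2(s['orientation'][2],s['orientation'][1])))"
```

```text
12.15 [ 1.38769203 -2.2843293  -2.27419623] [-0.52644964 -0.29479019  0.11355167] 65.7268365772041
```

Call:
carry_out(moves=[0,0,3,0,0,0,8,0,0,0,15,0,0,0,30,0,0,0,60,0])

```text
time: 12.78
position: [0.5032, 0.1412, 0.1976]
orientation: [-0.001, 0.837, 0.547, -0.001]
force: [0.0, 0.0, -1.7]
finger_gap: 0.0141
```

```bash
python3 -c "
from h import *
s=readout.get_state();print(s['time'],s['position'],s['force'],s['torque'],2*np.degrees(np.arctan2(s['orientation'][2],s['orientation'][1])))
c=snap('wrist','wrist9.png');snap('side','side9.png')
i=c['pixels'];cv2.imwrite('pics/w9b.png',cv2.resize(i[:,:,::-1],None,fx=1.5,fy=1.5,interpolation=cv2.INTER_CUBIC))"
```

```text
12.775 [0.50320767 0.14115638 0.19757021] [ 0.03148337  0.02789779 -1.71672226] [-0.02669542 -0.01056722 -0.00692251] 66.32337256503646
```

View pics/w9b.png

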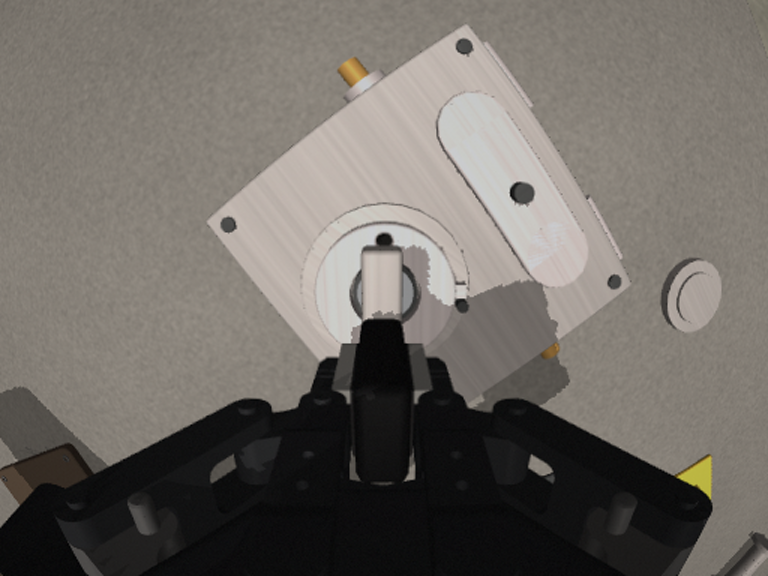

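Call:
carry_out(moves=[2,-55,20,8,4,-110,20,16,6,-121,20,22,6,-121,20,22,6,-121,20,22])

```text
time: 13.5
position: [0.5099, 0.0205, 0.217]
orientation: [-0.001, 0.718, 0.696, -0.0]
force: [-0.2, 0.8, -1.6]
finger_gap: 0.0142
```

```bash
python3 -c "
from h import *
s=readout.get_state();print(s['time'],s['position'],s['force'],2*np.degrees(np.arctan2(s['orientation'][2],s['orientation'][1])))
c=snap('wrist','wrist10.png')
i=c['pixels'][:250];cv2.imwrite('pics/w10b.png',cv2.resize(i[:,:,::-1],None,fx=1.5,fy=1.5,interpolation=cv2.INTER_CUBIC))"
```

```text
13.5 [0.50993698 0.02050851 0.21698652] [-0.19278188  0.80575039 -1.59962068] 88.28852396554451
```

View pics/w10b.png

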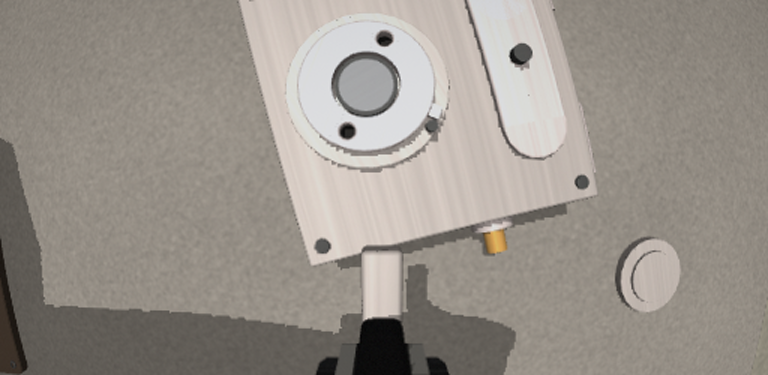

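Run:
```python
from c import *
c=L('wrist10.png')
i=c['pixels'][0:120,180:310,::-1];cv2.imwrite('pics/w10z.png',cv2.resize(i,None,fx=5,fy=5,interpolation=cv2.INTER_CUBIC))
i=c['pixels'][155:235,215:295,::-1];cv2.imwrite('pics/w10y.png',cv2.resize(i,None,fx=7,fy=7,interpolation=cv2.INTER_CUBIC))
h1=atz(c,385/1.5,38.5/1.5,.1,1);h2=atz(c,347.5/1.5,131/1.5,.1,1);d=h1-h2;print((h1+h2)/2,np.degrees(np.arctan2(d[1],d[0])))
```

```text
[0.50472212 0.13985581 0.1       ] 67.21716682938055
```

View pics/w10z.png

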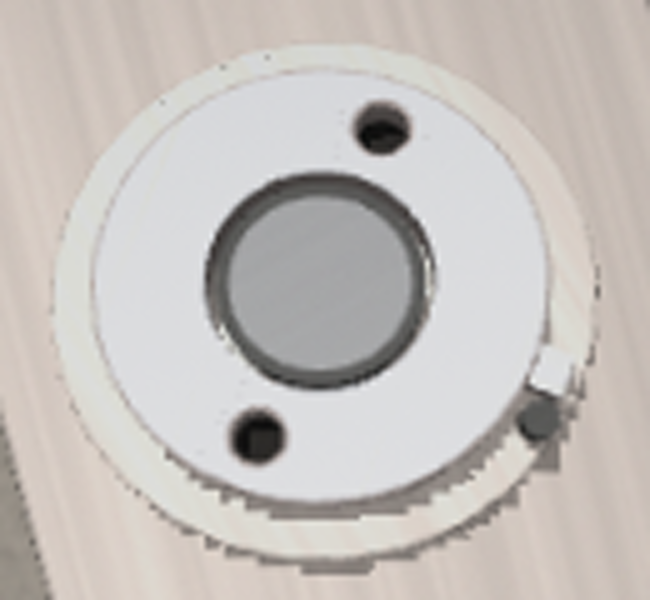

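View pics/w10y.png

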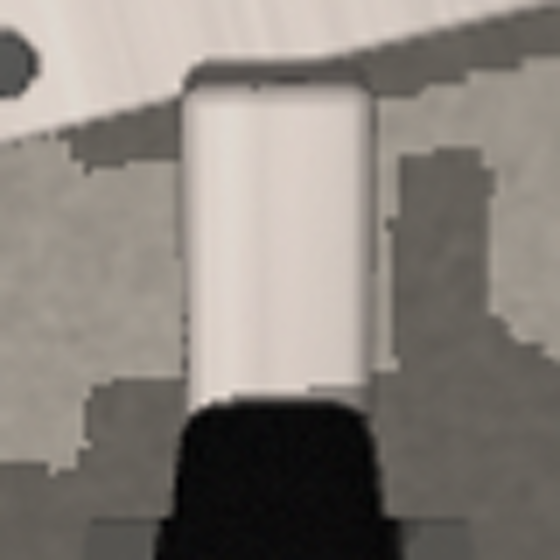

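Call:
carry_out(moves=[6,-60,0,0,12,-120,0,0,19,-180,0,0,21.5,-200,-20,0,21.5,-200,-70,0])

```text
time: 14.18
position: [0.5346, -0.1825, 0.1499]
orientation: [0.004, 0.718, 0.696, 0.001]
force: [0.3, 0.4, -2.8]
finger_gap: 0.0141
```

Call:
carry_out(moves=[0,0,-30,0,0,0,-48,0,0,0,-48,0,0,0,-48,0])

```text
time: 14.68
position: [0.533, -0.1804, 0.1011]
orientation: [0.001, 0.717, 0.697, 0.0]
force: [0.4, -0.6, -1.5]
finger_gap: 0.0143
```

```bash
python3 -c "
from h import *
s=readout.get_state();print(s['time'],s['position'],s['force'],2*np.degrees(np.arctan2(s['orientation'][2],s['orientation'][1])))
c=snap('wrist','wrist11.png');d=snap('side','side11.png')
i=c['pixels'][60:300,130:390];cv2.imwrite('pics/w11b.png',cv2.resize(i[:,:,::-1],None,fx=2.5,fy=2.5,interpolation=cv2.INTER_CUBIC))
i=d['pixels'][110:240,240:400];cv2.imwrite('pics/s11b.png',cv2.resize(i[:,:,::-1],None,fx=4.5,fy=4.5,interpolation=cv2.INTER_CUBIC))"
```

```text
14.675 [ 0.53301041 -0.18040259  0.10106693] [ 0.39378632 -0.59797588 -1.48576399] 88.38613733196242
```

View pics/w11b.png

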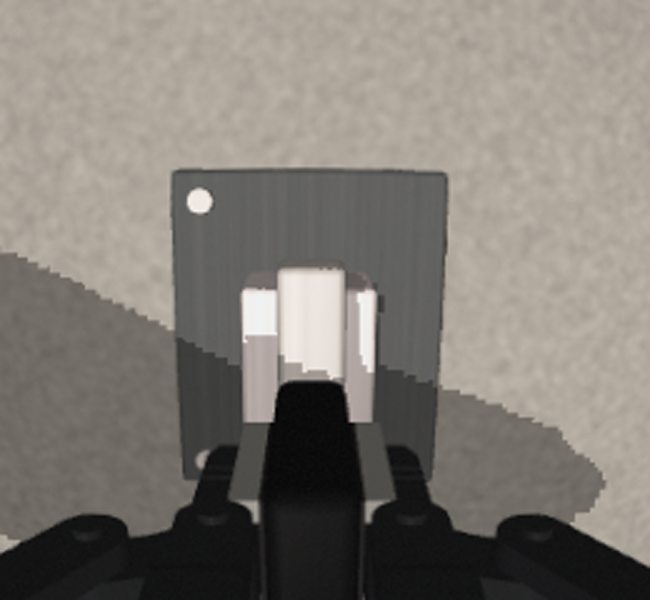

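View pics/s11b.png

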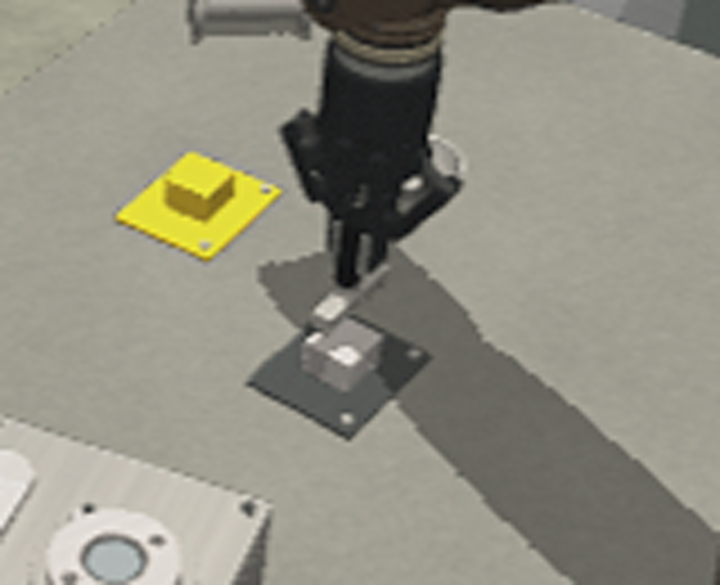

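Run:
```python
from c import *
c=L('wrist11.png')
f=lambda x,y,z:np.round(atz(c,130+x/2.5,60+y/2.5,z,1),4)
print('block far corners',f(243,289,.034),f(376,291,.034),'bar end',f(279,269,.101-.0222),f(345,269,.101-.0222))
print('plate',f(172,170,.006),f(447,174,.006),f(432,482,.006),f(184,479,.006))
```

```text
block far corners [ 0.5141 -0.1568  0.034 ] [ 0.5528 -0.1585  0.034 ] bar end [ 0.5269 -0.1429  0.0788] [ 0.5418 -0.1433  0.0788]
plate [ 0.4901 -0.1225  0.006 ] [ 0.5789 -0.1264  0.006 ] [ 0.5756 -0.2358  0.006 ] [ 0.4859 -0.2318  0.006 ]
```

Call:
carry_out(moves=[-0.5,1,-12,0,-0.5,1,-24,0,-0.5,1,-26,0,-0.5,1,-28,0,-0.5,1,-28,0])

```text
time: 15.4
position: [0.5313, -0.1793, 0.0714]
orientation: [0.0, 0.717, 0.697, 0.0]
force: [-0.0, 0.4, -1.9]
finger_gap: 0.0139
```

Call:
carry_out(moves=[0,0,-1,0,0,0,-2,0,0,0,-2,0])

```text
time: 15.78
position: [0.5315, -0.1794, 0.0702]
orientation: [0.0, 0.717, 0.697, 0.0]
force: [-1.1, 1.1, 3.4]
finger_gap: 0.0138
```

Contact (weight gone, +3 N). Release.

Call:
carry_out(moves=[0,0,0,0,0,0,0,0,0,0,0,0,0,0,0,0,0,0,0,0], gripper=0)

```text
time: 16.4
position: [0.5312, -0.1792, 0.0694]
orientation: [-0.0, 0.717, 0.697, -0.0]
force: [0.8, 0.1, -0.5]
finger_gap: 0.0853
```

Call:
carry_out(moves=[0,0,10,0,0,0,35,0,0,0,80,0,0,-30,130,0,0,-80,150,0])

```text
time: 17.02
position: [0.533, -0.2598, 0.2248]
orientation: [0.004, 0.716, 0.698, 0.001]
force: [0.5, 0.1, 0.6]
finger_gap: 0.0855
```

Call:
carry_out(moves=[-30,-45,0,0,-30,-45,0,0])

```text
time: 17.27
position: [0.5, -0.307, 0.2206]
orientation: [0.001, 0.719, 0.695, -0.0]
force: [-0.1, 1.2, -1.4]
finger_gap: 0.0853
```

```bash
python3 -c "
from h import *
s=readout.get_state();print(s['time'],s['position'],s['force'],s['finger_gap'])
c=snap('wrist','wrist12.png');d=snap('side','side12.png');e=snap('scene','scene12.png')
i=c['pixels'];cv2.imwrite('pics/w12b.png',cv2.resize(i[:,:,::-1],None,fx=1.5,fy=1.5,interpolation=cv2.INTER_CUBIC))
i=d['pixels'][110:290,190:400];cv2.imwrite('pics/s12b.png',cv2.resize(i[:,:,::-1],None,fx=3.3,fy=3.3,interpolation=cv2.INTER_CUBIC))
i=e['pixels'][150:290,150:330];cv2.imwrite('pics/e12b.png',cv2.resize(i[:,:,::-1],None,fx=4,fy=4,interpolation=cv2.INTER_CUBIC))"
```

```text
17.275 [ 0.50000531 -0.30704225  0.22062923] [-0.10168915  1.15961847 -1.39784456] 0.08526137354655947
```

View pics/w12b.png

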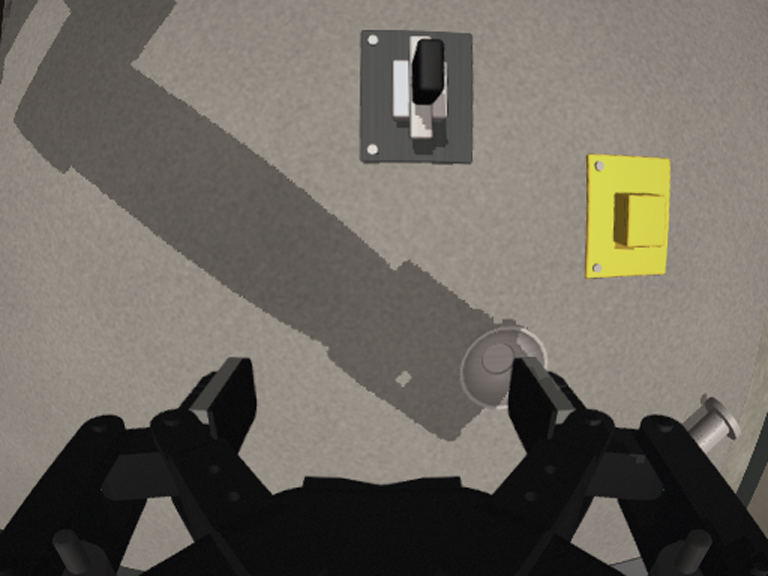

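View pics/s12b.png

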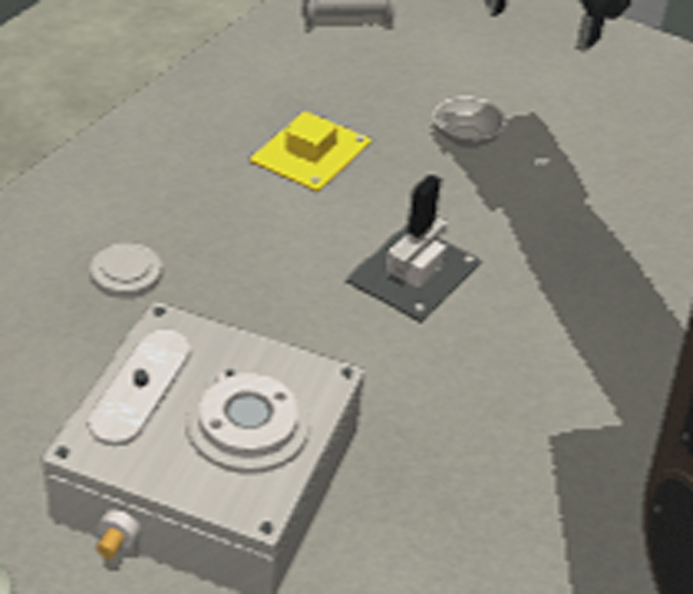

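View pics/e12b.png

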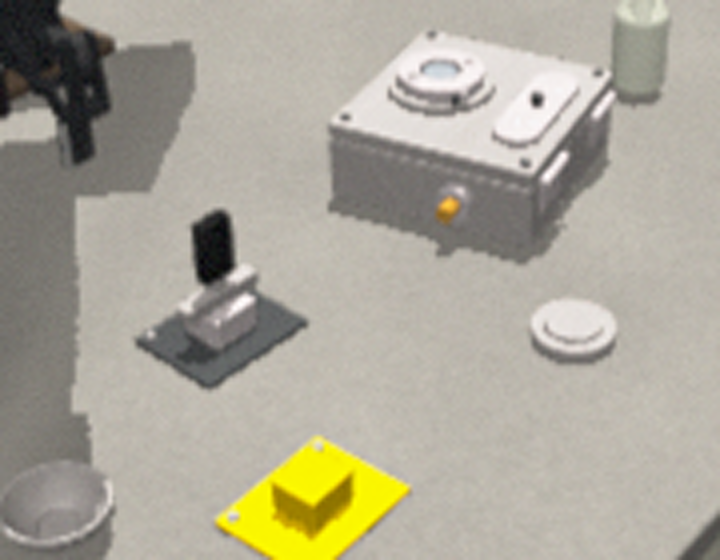

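The spanner stands upright on the dark rest, straddling the block, in all three views. The ring's lug sits at the stop pin and the bystanders haven't moved. Handing in.

Call:
carry_out(moves=[0,0,0,0,0,0,0,0,0,0,0,0])

```text
time: 17.8
position: [0.5016, -0.3036, 0.2193]
orientation: [-0.0, 0.717, 0.697, 0.0]
force: [0.2, 0.5, -0.7]
finger_gap: 0.0853
```

```bash
python3 -c "
from h import *
env.job_done(); print(readout.get_state()['time'])"
```

```text
the job is handed in; nothing more can be done
the job is handed in; nothing more can be done
```

I tightened the ring to its stop, put the spanner back on its rest, and handed the job in at about 18 s of robot time. It reported no verdict.

- **Engaging:** the pins dropped into the ring's holes with no noticeable force, going about 9 mm deep.
- **Turning:** I turned the ring clockwise by about 42.6° (0.74 rad, measured from the hole line before and after). At the stop the torque jumped from about 0.34 N m to 3.6 N m. After I lifted the spanner out, the picture showed the ring's lug against the stop pin. I had no direct reading of the ring's angle.
- **Spanner:** the final wrist, side and scene pictures show it upright on the dark rest with a pin on each side of the block. Just before lowering, it was within about 2 mm and 1° of the rest's centre and direction.
- **Bench:** the blank, the dish and the bottle looked unmoved in those pictures, though I didn't measure their positions. The gripper was open and clear of everything.

None of the checks failed or disagreed.

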